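# Wedge under the rocking microscope foot

## Robot

A 6-joint arm with a two-finger parallel gripper is mounted at the origin on the work surface. World frame = base frame: x ahead of the robot, y to its left, z up, the work surface at z = 0. Lengths are in m, angles in rad, forces in N, time in s.
With the tool pointing down it reaches from about 0.3 to 0.775 m from the base axis. Payload 14.6 kg.
Tool frame: the origin (TCP) lies at the very end of the fingers, on their centre line; the grasp point (between the pads) lies 19 mm behind it; y points along the fingers, x is the direction in which the jaws open and shut, and the axes are right-handed (so a half turn about y gives the same grasp; the last joint's range is limited). The gripper opens to 94 mm and grips with 3 to 60 N. Pads are 16 mm wide; open, the fingers measure 119 mm over their backs; the gripper's body (75 mm by 177 mm) begins 78 mm behind the grasp point.
Start: joints at [-1.417, 0.3, 1.521, -0, 1.321, -0.067], TCP at [0.12, -0.537, 0.205] pointing down, gripper open.
Joint ranges: [-3.03, 3.03], [-0.79, 2.21], [0.23, 2.52], [-1.04, 4.18], [0, 3.07], [-2.55, 2.55]. Speed limits (rad/s): [2.22, 2.22, 2.57, 3.14, 3.14, 3.14].

## Interface

Orientations are given as [roll, pitch, yaw] about the fixed x, y, z axes, in that order (R = Rz(yaw) Ry(pitch) Rx(roll)).
In Python, from station import get_obs, cams, hand_in gives the robot as it stands. The module is installed in compiled form; this text tells all that it offers.
- The arm moves only by the tool step_arm, never from a script. Its argument "plan" is a list of rows, each an object with "grip": the closure, from -1 (fully open) to 1 (shut), so that 0 is half open; "slide": the shift along the tool's x, y, z in m, a list of three; "spin": the turn about the tool's y in degrees. A call has 1 to 20 rows; each row shifts and turns the commanded pose from where the row before left it, along the tool's axes as they then stand; what a row does not reach is not made up. A row lasts 1/12 s, in which the tool goes at most 41.7 mm and 7.16 degrees, less where a joint would pass 70% of its speed; a pose out of reach is approached as far as the arm can. A call is refused whole if a number of a shift passes 0.0417 or a number of a turn 7.16, either way. A call with a gripper value outside its range is refused whole. The fingers move at their own pace and stop on an object; "force" is the grip in N (left out, the last holds). Time passes only in rows, so rows that do not move let the fingers close. It gives the time, the measured TCP pose, the force and the opening at its end, in the units of the state.
- get_obs(): the state, without advancing time (a new reading comes with each control period).
- cams.camera(name): name is "scene" or "top" or "wrist"; returns the picture (480x640x3 uint8, blue, green, red); there is no depth.
- cams.calibration(name): a dict with "K" (3x3 intrinsics, pixels), "k1" (the pictures are not rectified: a ray, as slopes to the right and down, at radius r is drawn at 1 + k1 r^2 times it, then the intrinsics apply), "T" (4x4, takes a point from camera to world coordinates). Camera axes: x right, y up, looking along -z (the intrinsics and any distortion apply to the point x, -y, -z); pixel columns grow to the right and rows downward; lengths in m; the calibration is good to about 2 mm. A picture is of the moment at which its call begins: read the wrist's pose just before it. calibration takes no time and is no camera call; for the wrist camera it gives the pose at the moment of the call.
- hand_in(): hands the job in, once; it reports no verdict.
The state is a dict: "time_s": time; "qpos": joint angles; "joint_vel": joint speeds; "tau": joint torques, N m; "ee_pos": TCP position; "eef_rot": TCP orientation; "force": force on the tool from outside, world axes, zero at the start; "moment": the same for the moment, N m; "grip_width": finger opening in m.
Only numpy, scipy, OpenCV 4.12 (cv2) and the standard library are available. Lean on these libraries where they do the work, as an engineer would, in place of code of your own. Each camera call takes 0.05 s, during which the arm holds its last target.

## Task

The microscope rocks because the foot under its toe is too short. Push the wedge along the bench, thin end first, under that foot until the stand sits level and no longer rocks, then press down with the fingertips on the top of the toe, right above the foot, to check that it stays put, and back off. Only push and press: do not lift the wedge, and leave the small block, the dish and the jar where they are.

Things in the scene. Friction and masses are not known exactly. Their poses are not given: they have to be found in the camera images.
- microscope: stereo microscope on a base plate, top 48 mm above the bench. Origin: on the bench midway between its two side feet; it rocks on these but cannot slide. Its -x axis points level along the toe, a flat bar 50 mm wide with a round end 220 mm from the origin; bar underside 28 mm, top 48 mm high when level. z up. Column and head (370 mm high) stand over the plate, none nearer the toe than x = -75 mm.
- rock (a joint): rocking angle of the stand about the line through its two side feet (its y axis), rad: 0 = level, rear foot on the bench (hard stop); 0.05 = toe down on the bump stop (hard stop). The stand's weight keeps the toe down: lifting it takes about 3 to 6 N under the foot.
- foot (a point): centre of the underside of the short foot, a steel disc 22 mm across under the round end of the toe. 18 mm above the bench when level, about 8 mm at rock = 0.05. It moves with the stand; its x axis is that of the stand.
- toe_top (a point): the place to press: top face of the toe right above the short foot, 25 mm from the toe's round end. 48 mm above the bench when level; moves with the stand.
- wedge: loose grey plastic wedge, 100 mm long (x), 50 mm wide (y), 70 g, lying off the end of the toe. Origin: centre of underside. Thin end (4 mm high) at +x, upright thick end (24 mm) at -x, even slope between. At the start the thin end points roughly at the foot. The stand is level when the foot's outer edge bears on the slope 70 mm from the thin end; pushed further it jams. Friction keeps it there.
- wedge_back (a point): centre of the wedge's thick end face, 12 mm above the bench
- block: bystander: loose grey flat block 60 x 40 mm, 20 mm high, origin centre of underside
- dish: bystander: lidded glass dish, 62 mm across, 15 mm high, origin centre of underside
- jar: bystander: small jar, 44 mm across, 60 mm high, origin centre of underside
Mind the look-alikes: they are no part of the job. What is shaped like the wedge but orange is not meant.

How it is judged:
By the outcome, as a careful person would: the job done as asked, in the order asked, and still so for the second after the job is handed in, with the robot touching nothing.
It also fails if it takes over 70 s, if anything falls off the work surface, if the arm or the gripper's body presses on something with over 40 N, if the wrist force passes 120 N, or if a joint passes its speed limit or range.

## Working session

There is one attempt and no reset: what is moved stays moved. The work goes in short steps, Python scripts to look and compute and a tool call to move; the robot and the scene stay as the last step left them, time stands still between calls to the robot, and variables do not carry over. Pictures are saved under pics/ and viewed, and the job is handed in when it is done.

Besides the shell and the picture viewer there is one more tool, called in YAML: its name, and indented under it one key for each argument. step_arm: Moves the arm, as the interface text tells. Its arguments: {"type":"object","properties":{"plan":{"type":"array","items":{"type":"object","properties":{"grip":{"type":"number"},"slide":{"type":"array","items":{"type":"number"}},"spin":{"type":"number"}}}},"force":{"type":"number"}},"required":["plan"]}

```bash
mkdir -p pics; python3 - <<'E'
from station import get_obs, cams
import cv2
o=get_obs();print({k:(v if not hasattr(v,'tolist') else v.tolist()) for k,v in o.items()})
for n in ["scene","top"]:
    cv2.imwrite(f"pics/{n}0.png",cams.camera(n)); c=cams.calibration(n);print(n,c)
E
```

```text
{'time_s': 0.0, 'qpos': [-1.416582039050377, 0.300473706770238, 1.521595633787415, 1.5290350962431603e-05, 1.3206962541744196, -0.06662236763729143], 'joint_vel': [-3.4803851912117536e-05, -0.0009510346313686236, -0.0017896345769985555, -0.0005502224581496559, -0.001211804497839146, -0.0007534824977481477], 'tau': [0.000354039120793459, -53.180848360061646, -35.27401328086853, 0.07083705626428127, 0.02436984737869352, -0.00011885664207511581], 'ee_pos': [0.1204231090058238, -0.5363799809997066, 0.20487874535898265], 'eef_rot': [-1.570703463098454, 0.0011693530983136746, -1.3499634101821247], 'force': [-0.18918863245274026, 0.5563620339088475, -0.2836459712063464], 'moment': [0.0627441061648672, -0.0635435871744304, 0.021967805884501382], 'grip_width': 0.0937729169792145}
scene {'K': array([[461.57065496,   0.        , 324.28975997],
       [  0.        , 461.57065496, 241.93420699],
       [  0.        ,   0.        ,   1.        ]]), 'k1': -0.10861886928749985, 'T': array([[-0.47949229, -0.53217256,  0.69776752,  1.02610848],
       [ 0.87734371, -0.30778862,  0.36814967,  0.29930643],
       [ 0.01884575,  0.78870687,  0.61448052,  0.45654726],
       [ 0.        ,  0.        ,  0.        ,  1.        ]])}
top {'K': array([[465.83361424,   0.        , 319.54398668],
       [  0.        , 465.83361424, 242.57429263],
       [  0.        ,   0.        ,   1.        ]]), 'k1': -0.014804134124011064, 'T': array([[ 0.00911795,  0.98904655, -0.14732206,  0.45452733],
       [-0.99936248,  0.01409879,  0.03280041,  0.07882999],
       [ 0.03451819,  0.14692907,  0.98854456,  0.86605487],
       [ 0.        ,  0.        ,  0.        ,  1.        ]])}
```

View pics/scene0.png

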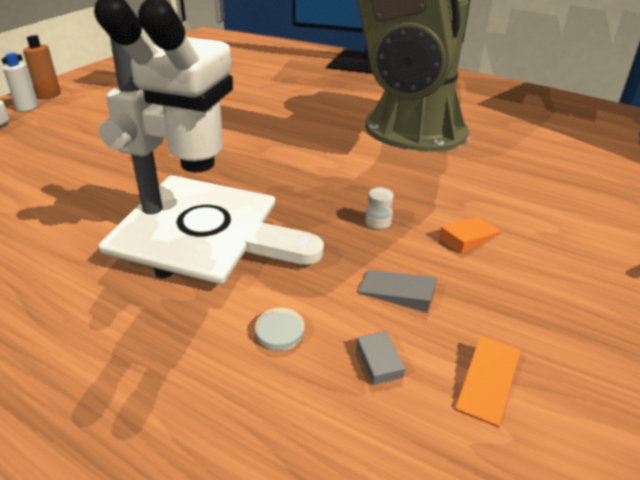

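View pics/top0.png

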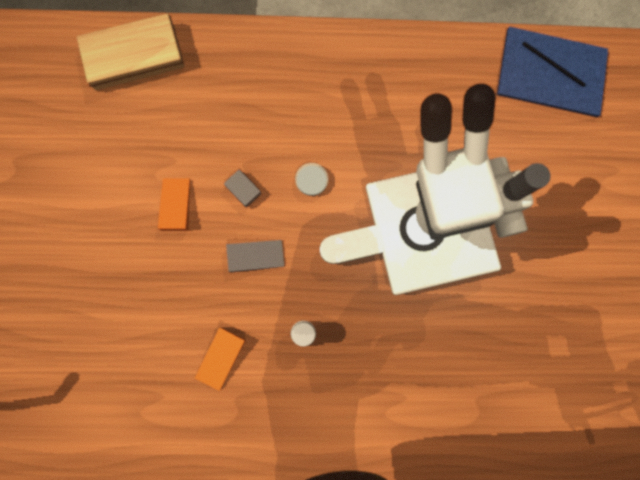

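```bash
python3 - <<'E'
import cv2
t=cv2.imread("pics/top0.png");s=cv2.imread("pics/scene0.png")
cv2.imwrite("pics/tc.png",cv2.resize(t[210:300,210:410],None,fx=4,fy=4,interpolation=cv2.INTER_CUBIC))
cv2.imwrite("pics/sc.png",cv2.resize(s[220:320,230:450],None,fx=3.6,fy=3.6,interpolation=cv2.INTER_CUBIC))
E
```

```text
(no output)
```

View pics/tc.png

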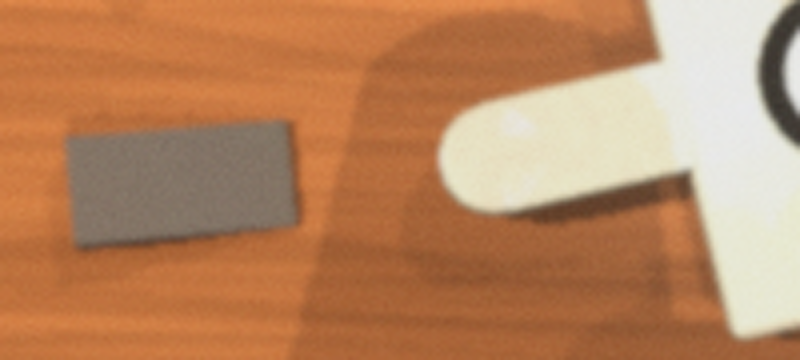

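View pics/sc.png

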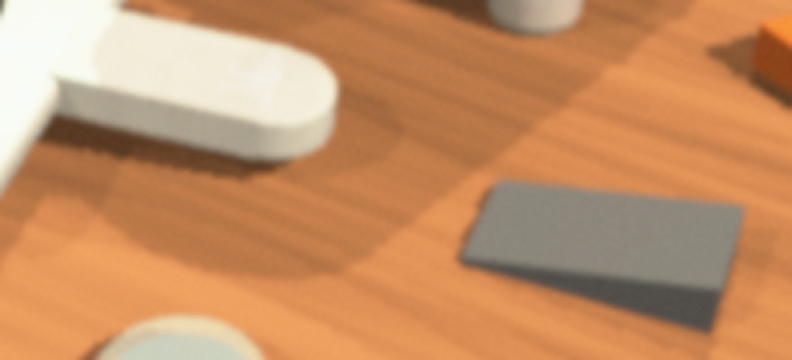

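```bash
cat > h.py <<'E'
import numpy as np, cv2
from station import cams
def px2w(name,uv,z,c=None):
    c=c or cams.calibration(name);K=c["K"];T=c["T"]
    u=cv2.undistortPoints(np.array([[uv]],float),K,np.array([c["k1"],0,0,0.]))[0,0]
    d=T[:3,:3]@np.array([u[0],-u[1],-1.]);p=T[:3,3]
    return p+d*(z-p[2])/d[2]
def w2px(name,P,c=None):
    c=c or cams.calibration(name);K=c["K"];T=c["T"]
    q=np.linalg.inv(T)@np.append(P,1);x=np.array([q[0],-q[1]])/-q[2]
    x=x*(1+c["k1"]*(x@x));return K[:2,:2]@x+K[:2,2]
E
python3 - <<'E'
from h import *
np.set_printoptions(precision=4,suppress=True)
f=lambda a:(210+(a[0]+.5)/4-.5,210+(a[1]+.5)/4-.5)
g=lambda a:(230+(a[0]+.5)/3.6-.5,220+(a[1]+.5)/3.6-.5)
for n,a,z in [("thickU",(68,137),.024),("thickL",(76,247),.024),("thinU",(289,122),.004),("thinL",(298,226),.004),
  ("tu1",(490,102),.038),("tu2",(655,63),.042),("tl1",(505,213),.038),("tl2",(690,170),.042),("tip",(438,157),.037)]:
    print(n,px2w("top",f(a),z))
for n,a,z in [("thickfar",(743,207),.024),("thicknear",(714,290),.024),("thinfar",(500,182),.004),("thinnear",(462,260),.004),("tip",(338,92),.037)]:
    print("s",n,px2w("scene",g(a),z))
for n,a,z in [("dish",(312,179),.015),("jar",(303,333),.06),("block",(243,186),.02)]: print(n,px2w("top",a,z))
E
```

```text
thickU [0.5752 0.2197 0.024 ]
thickL [0.5252 0.2142 0.024 ]
thinU [0.5866 0.1207 0.004 ]
thinL [0.5379 0.1155 0.004 ]
tu1 [0.5918 0.0288 0.038 ]
tu2 [ 0.6101 -0.0456  0.042 ]
tl1 [0.5416 0.0218 0.038 ]
tl2 [ 0.5616 -0.0609  0.042 ]
tip [0.5666 0.052  0.037 ]
s thickfar [0.5269 0.2151 0.024 ]
s thicknear [0.5765 0.2199 0.024 ]
s thinfar [0.5392 0.1178 0.004 ]
s thinnear [0.5887 0.124  0.004 ]
s tip [0.5571 0.0507 0.037 ]
dish [0.7024 0.0659 0.015 ]
jar [0.4188 0.0788 0.06  ]
block [0.685  0.1943 0.02  ]
```

```bash
cat >> h.py <<'E'
def tf(d,psi):
    "world displacement -> tool slide"
    c,s=np.cos(psi),np.sin(psi)
    return np.array([c*d[0]+s*d[1], -d[2], -s*d[0]+c*d[1]])
E
python3 - <<'E'
from h import *
np.set_printoptions(precision=4,suppress=True)
W=[(.1204,-.5364,.205),(.2,-.32,.205),(.36,-.12,.205),(.36,.12,.205),(.601,.186,.205)]
for a,b in zip(W,W[1:]):
    t=tf(np.subtract(b,a),np.radians(-82.9));n=np.ceil(np.linalg.norm(t)/.03);print(n,t/n)
E
```

```text
8.0 [-0.0256 -0.      0.0132]
9.0 [-0.0199 -0.      0.0204]
8.0 [-0.0298 -0.      0.0037]
9.0 [-0.004  -0.      0.0275]
```

Candidates in the top picture: grey wedge (255,256), grey flat block (243,188), orange wedge shapes (174,204) and (220,358). By colour, slope and length (100 x 50), the wedge is (255,256). The scene crop shows its thin end facing the toe.

step_arm:
  plan:
    - {"grip": 0.57, "spin": 5.5, "slide": [0, 0, 0]}
    - {"grip": 0.57, "slide": [-0.0256, 0, 0.0132]}
    - {"grip": 0.57, "slide": [-0.0256, 0, 0.0132]}
    - {"grip": 0.57, "slide": [-0.0256, 0, 0.0132]}
    - {"grip": 0.57, "slide": [-0.0256, 0, 0.0132]}
    - {"grip": 0.57, "slide": [-0.0256, 0, 0.0132]}
    - {"grip": 0.57, "slide": [-0.0256, 0, 0.0132]}
    - {"grip": 0.57, "slide": [-0.0256, 0, 0.0132]}
    - {"grip": 0.57, "slide": [-0.0256, 0, 0.0132]}
    - {"grip": 0.57, "slide": [-0.02, 0, 0.0204]}
    - {"grip": 0.57, "slide": [-0.02, 0, 0.0204]}
    - {"grip": 0.57, "slide": [-0.02, 0, 0.0204]}
    - {"grip": 0.57, "slide": [-0.02, 0, 0.0204]}

```text
schema error: expected keys grip, slide, spin
```

step_arm:
  plan:
    - {"grip": 0.57, "spin": 5.5, "slide": [0, 0, 0]}
    - {"grip": 0.57, "spin": 0, "slide": [-0.0256, 0, 0.0132]}
    - {"grip": 0.57, "spin": 0, "slide": [-0.0256, 0, 0.0132]}
    - {"grip": 0.57, "spin": 0, "slide": [-0.0256, 0, 0.0132]}
    - {"grip": 0.57, "spin": 0, "slide": [-0.0256, 0, 0.0132]}
    - {"grip": 0.57, "spin": 0, "slide": [-0.0256, 0, 0.0132]}
    - {"grip": 0.57, "spin": 0, "slide": [-0.0256, 0, 0.0132]}
    - {"grip": 0.57, "spin": 0, "slide": [-0.0256, 0, 0.0132]}
    - {"grip": 0.57, "spin": 0, "slide": [-0.0256, 0, 0.0132]}
    - {"grip": 0.57, "spin": 0, "slide": [-0.02, 0, 0.0204]}
    - {"grip": 0.57, "spin": 0, "slide": [-0.02, 0, 0.0204]}
    - {"grip": 0.57, "spin": 0, "slide": [-0.02, 0, 0.0204]}
    - {"grip": 0.57, "spin": 0, "slide": [-0.02, 0, 0.0204]}

```text
time_s: 1.18
ee_pos: [0.2712, -0.2295, 0.2054]
eef_rot: [-1.571, -0.0, -1.446]
force: [-0.9, -1.1, 0.6]
grip_width: 0.0202
```

step_arm:
  plan:
    - {"grip": 0.57, "spin": 0, "slide": [-0.02, 0, 0.0204]}
    - {"grip": 0.57, "spin": 0, "slide": [-0.02, 0, 0.0204]}
    - {"grip": 0.57, "spin": 0, "slide": [-0.02, 0, 0.0204]}
    - {"grip": 0.57, "spin": 0, "slide": [-0.02, 0, 0.0204]}
    - {"grip": 0.57, "spin": 0, "slide": [-0.02, 0, 0.0204]}
    - {"grip": 0.57, "spin": 0, "slide": [-0.0298, 0, 0.0037]}
    - {"grip": 0.57, "spin": 0, "slide": [-0.0298, 0, 0.0037]}
    - {"grip": 0.57, "spin": 0, "slide": [-0.0298, 0, 0.0037]}
    - {"grip": 0.57, "spin": 0, "slide": [-0.0298, 0, 0.0037]}
    - {"grip": 0.57, "spin": 0, "slide": [-0.0298, 0, 0.0037]}
    - {"grip": 0.57, "spin": 0, "slide": [-0.0298, 0, 0.0037]}
    - {"grip": 0.57, "spin": 0, "slide": [-0.0298, 0, 0.0037]}
    - {"grip": 0.57, "spin": 0, "slide": [-0.0298, 0, 0.0037]}
    - {"grip": 0.57, "spin": 0, "slide": [-0.004, 0, 0.0275]}
    - {"grip": 0.57, "spin": 0, "slide": [-0.004, 0, 0.0275]}
    - {"grip": 0.57, "spin": 0, "slide": [-0.004, 0, 0.0275]}
    - {"grip": 0.57, "spin": 0, "slide": [-0.004, 0, 0.0275]}
    - {"grip": 0.57, "spin": 0, "slide": [0, 0, 0]}

```text
time_s: 2.68
ee_pos: [0.469, 0.1517, 0.2044]
eef_rot: [-1.572, -0.0, -1.446]
force: [-0.2, -0.4, -0.5]
grip_width: 0.0203
```

```bash
python3 - <<'E'
from h import *
from station import get_obs
o=get_obs();print(o["ee_pos"],o["eef_rot"],o["force"])
cv2.imwrite("pics/w1.png",cams.camera("wrist")); c=cams.calibration("wrist");print(c)
E
```

```text
[0.46899388 0.15169853 0.20436769] [-1.57182678e+00 -1.03020312e-04 -1.44597463e+00] [-0.15657563 -0.43790559 -0.45754497]
{'K': array([[361.41102004,   0.        , 313.2350473 ],
       [  0.        , 361.41102004, 243.05222984],
       [  0.        ,   0.        ,   1.        ]]), 'k1': 0.010878107132103024, 'T': array([[ 1.24727836e-01,  9.56125984e-01,  2.65077480e-01,
         5.44692490e-01],
       [-9.92190711e-01,  1.20395660e-01,  3.25956832e-02,
         1.60735591e-01],
       [-7.48598521e-04, -2.67073002e-01,  9.63676009e-01,
         3.82620901e-01],
       [ 0.00000000e+00,  0.00000000e+00,  0.00000000e+00,
         1.00000000e+00]])}
```

View pics/w1.png

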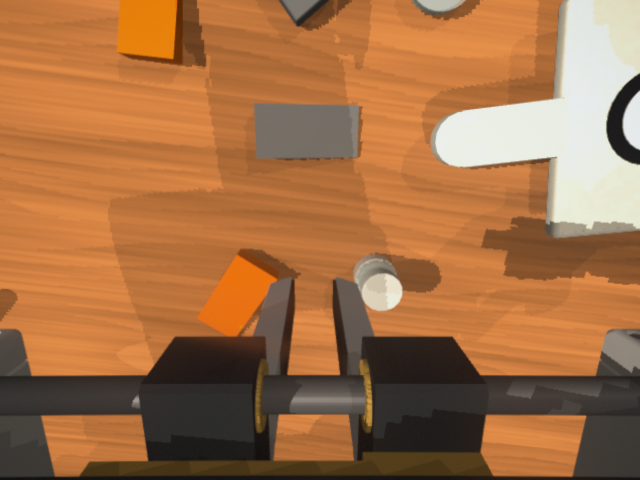

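```bash
python3 - <<'E'
from h import *
np.set_printoptions(precision=4,suppress=True)
t=cv2.imread("pics/w1.png")
cv2.imwrite("pics/w1c.png",cv2.resize(t[80:190,240:480],None,fx=3.3,fy=3.3,interpolation=cv2.INTER_CUBIC))
E
```

```text
(no output)
```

View pics/w1c.png

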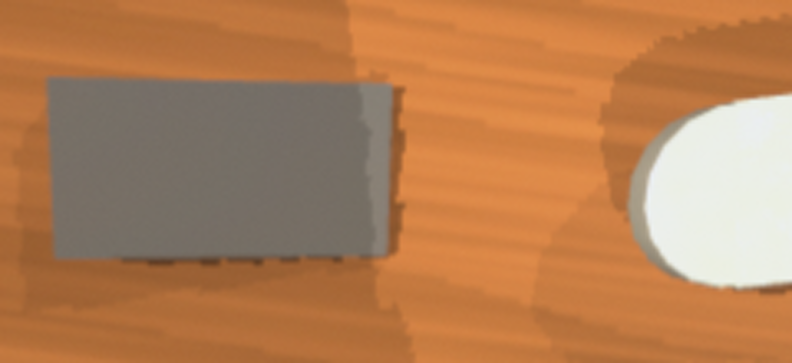

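```bash
python3 - <<'E'
from h import *
np.set_printoptions(precision=4,suppress=True)
g=lambda a:(240+(a[0]+.5)/3.3-.5,80+(a[1]+.5)/3.3-.5)
P={}
for n,a,z in [("kU",(48,78),.024),("kL",(55,259),.024),("nU",(392,84),.004),("nL",(389,257),.004),("tip",(645,203),.037)]:
    P[n]=px2w("wrist",g(a),z);print(n,P[n])
k=(P["kU"]+P["kL"])/2;n=(P["nU"]+P["nL"])/2;d=n-k;print(k,n,np.degrees(np.arctan2(d[1],d[0])),np.hypot(*d[:2]))
for nm,a,z in [("tu1",(468,108),.038),("tu2",(556,97),.042),("tl1",(480,166),.038),("tl2",(552,156),.042)]:
    P[nm]=px2w("wrist",a,z);print(nm,P[nm])
E
```

```text
kU [0.5728 0.2198 0.024 ]
kL [0.5236 0.2138 0.024 ]
nU [0.5855 0.1214 0.004 ]
nL [0.5359 0.1144 0.004 ]
tip [0.56   0.0501 0.037 ]
[0.5482 0.2168 0.024 ] [0.5607 0.1179 0.004 ] -82.79925777301482 0.09964643194937409
tu1 [0.5914 0.0275 0.038 ]
tu2 [ 0.6089 -0.0448  0.042 ]
tl1 [0.5432 0.0042 0.038 ]
tl2 [ 0.5599 -0.0565  0.042 ]
```

step_arm:
  plan:
    - {"grip": 0.57, "spin": 0, "slide": [-0.0035, 0, 0.0268]}
    - {"grip": 0.57, "spin": 0, "slide": [-0.0035, 0, 0.0268]}
    - {"grip": 0.57, "spin": 0, "slide": [-0.0035, 0, 0.0268]}
    - {"grip": 0.57, "spin": 0, "slide": [-0.0035, 0, 0.0268]}
    - {"grip": 0.57, "spin": 0, "slide": [-0.0035, 0, 0.0268]}
    - {"grip": 0.57, "spin": 0, "slide": [0, 0, 0]}
    - {"grip": 0.57, "spin": 0, "slide": [0, 0.024, 0]}
    - {"grip": 0.57, "spin": 0, "slide": [0, 0.024, 0]}
    - {"grip": 0.57, "spin": 0, "slide": [0, 0.024, 0]}
    - {"grip": 0.57, "spin": 0, "slide": [0, 0.024, 0]}
    - {"grip": 0.57, "spin": 0, "slide": [0, 0.024, 0]}
    - {"grip": 0.57, "spin": 0, "slide": [0, 0.024, 0]}
    - {"grip": 0.57, "spin": 0, "slide": [0, 0.024, 0]}
    - {"grip": 0.57, "spin": 0, "slide": [0, 0.024, 0]}
    - {"grip": 0.57, "spin": 0, "slide": [0, 0.004, 0]}
    - {"grip": 0.57, "spin": 0, "slide": [0, 0.003, 0]}
    - {"grip": 0.57, "spin": 0, "slide": [0, 0, 0]}

```text
time_s: 4.15
ee_pos: [0.5971, 0.185, 0.0073]
eef_rot: [-1.57, 0.0, -1.446]
force: [0.6, 0.7, 0.0]
grip_width: 0.02
```

```bash
python3 - <<'E'
from h import *
for n in ["wrist","scene"]: cv2.imwrite(f"pics/{n}2.png",cams.camera(n))
E
```

```text
(no output)
```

View pics/wrist2.png

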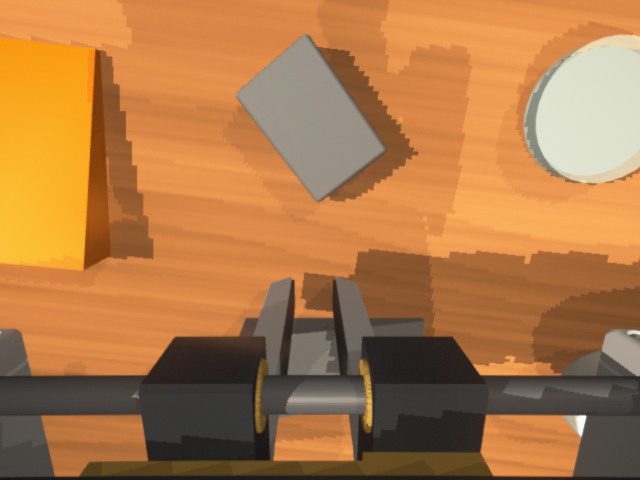

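View pics/scene2.png

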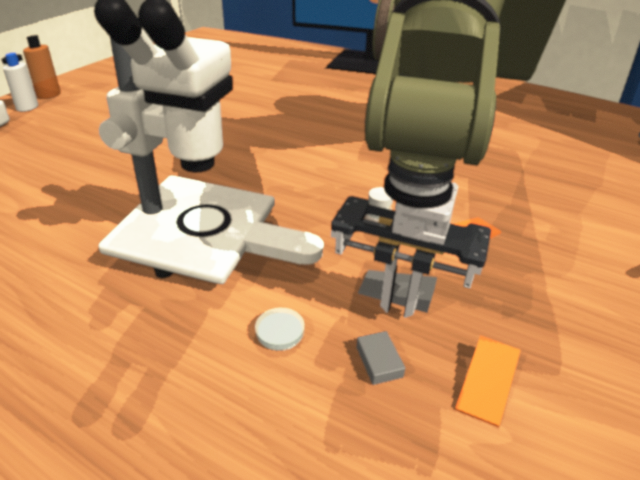

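step_arm:
  plan:
    - {"grip": 0.57, "spin": 0, "slide": [0, 0.002, -0.003]}
    - {"grip": 0.57, "spin": 0, "slide": [0, 0, -0.003]}
    - {"grip": 0.57, "spin": 0, "slide": [0, 0, -0.003]}
    - {"grip": 0.57, "spin": 0, "slide": [0, 0, -0.003]}
    - {"grip": 0.57, "spin": 0, "slide": [0, 0, -0.003]}
    - {"grip": 0.57, "spin": -1, "slide": [0, 0, -0.003]}
    - {"grip": 0.57, "spin": -1, "slide": [0, 0, -0.003]}
    - {"grip": 0.57, "spin": -1, "slide": [0, 0, -0.003]}
    - {"grip": 0.57, "spin": -1, "slide": [0, 0, -0.003]}
    - {"grip": 0.57, "spin": -1, "slide": [0, 0, -0.003]}
    - {"grip": 0.57, "spin": -1, "slide": [0, 0, -0.003]}
    - {"grip": 0.57, "spin": -0.5, "slide": [0, 0, 0]}
    - {"grip": 0.57, "spin": 0, "slide": [0, 0, 0]}

```text
time_s: 5.33
ee_pos: [0.5643, 0.1801, 0.0044]
eef_rot: [-1.571, -0.0, -1.332]
force: [-0.0, 0.7, 1.0]
grip_width: 0.0201
```

```bash
python3 - <<'E'
from h import *
for n in ["top"]:
  t=cams.camera(n); cv2.imwrite(f"pics/{n}3.png",t)
  cv2.imwrite("pics/tc3.png",cv2.resize(t[210:300,210:410],None,fx=4,fy=4,interpolation=cv2.INTER_CUBIC))
E
```

```text
(no output)
```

View pics/tc3.png

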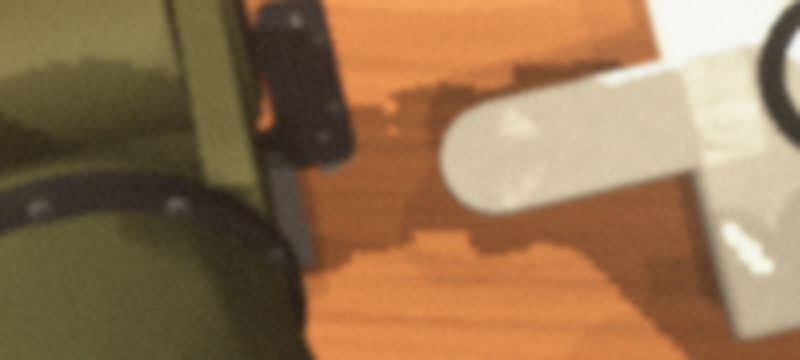

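step_arm:
  plan:
    - {"grip": 0.57, "spin": 0, "slide": [0, 0, -0.002]}
    - {"grip": 0.57, "spin": 0, "slide": [0, 0, 0]}
    - {"grip": 0.57, "spin": 0, "slide": [0, 0, 0.004]}
    - {"grip": 0.57, "spin": 0, "slide": [0, 0, 0.004]}
    - {"grip": 0.57, "spin": 0, "slide": [0, -0.028, 0]}
    - {"grip": 0.57, "spin": 0, "slide": [0, -0.028, 0]}
    - {"grip": 0.57, "spin": 0, "slide": [0, -0.028, 0]}
    - {"grip": 0.57, "spin": 0, "slide": [0, -0.028, 0]}
    - {"grip": 0.57, "spin": 0, "slide": [0, -0.028, 0]}
    - {"grip": 0.57, "spin": 0, "slide": [0, -0.028, 0]}
    - {"grip": 0.57, "spin": 0, "slide": [0, -0.028, 0]}
    - {"grip": 0.57, "spin": 0, "slide": [0, 0, -0.025]}
    - {"grip": 0.57, "spin": 0, "slide": [0, 0, -0.025]}
    - {"grip": 0.57, "spin": 0, "slide": [0, 0, -0.025]}
    - {"grip": 0.57, "spin": 0, "slide": [0, 0, -0.025]}
    - {"grip": 0.57, "spin": 0, "slide": [0, 0, -0.025]}
    - {"grip": 0.57, "spin": 0, "slide": [0, 0, 0]}
    - {"grip": 0.57, "spin": 0, "slide": [0, 0, 0]}

```text
time_s: 6.88
ee_pos: [0.4489, 0.1521, 0.2012]
eef_rot: [-1.569, -0.0, -1.333]
force: [0.2, -0.5, -0.1]
grip_width: 0.02
```

```bash
python3 - <<'E'
from h import *
t=cams.camera("wrist"); cv2.imwrite("pics/w4.png",t)
cv2.imwrite("pics/w4c.png",cv2.resize(t[40:240,220:480],None,fx=3,fy=3,interpolation=cv2.INTER_CUBIC))
import pickle;pickle.dump(cams.calibration("wrist"),open("c4.pkl","wb"))
E
```

```text
(no output)
```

View pics/w4c.png

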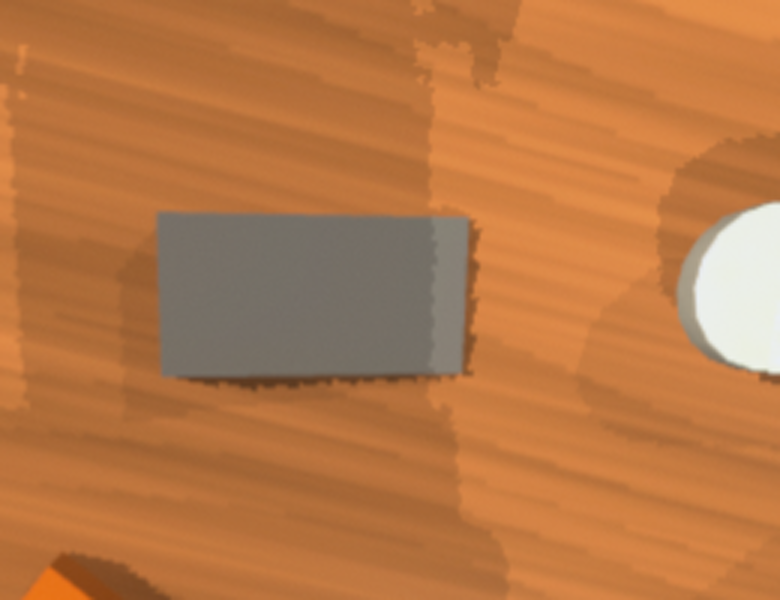

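View pics/w4.png

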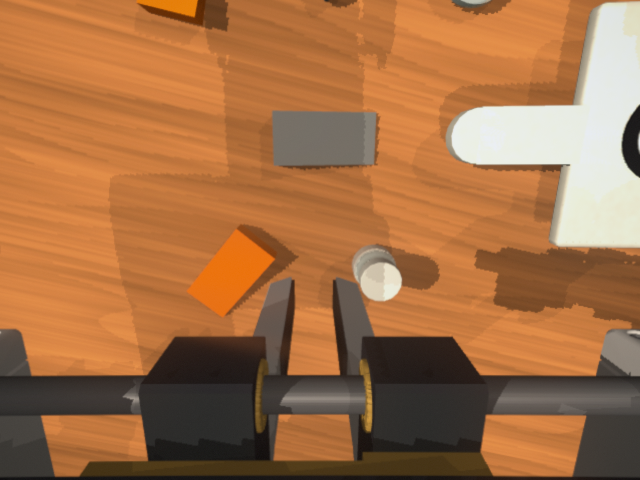

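```bash
python3 - <<'E'
from h import *
t=cv2.imread("pics/w4.png")
cv2.imwrite("pics/w4d.png",cv2.resize(t[90:180,430:600],None,fx=4,fy=4,interpolation=cv2.INTER_CUBIC))
E
```

```text
(no output)
```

View pics/w4d.png

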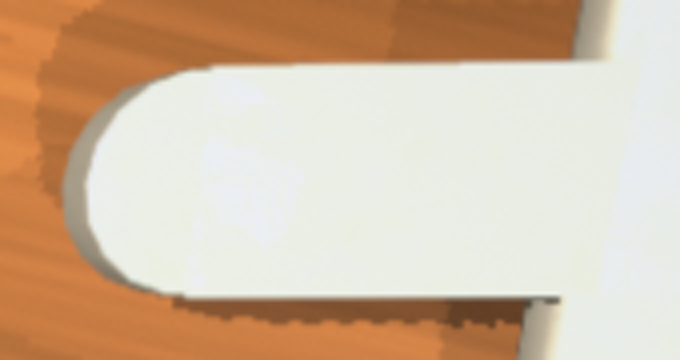

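```bash
python3 - <<'E'
from h import *
np.set_printoptions(precision=4,suppress=True)
w=lambda a,s,o,z:px2w("wrist",(o[0]+(a[0]+.5)/s-.5,o[1]+(a[1]+.5)/s-.5),z)
A=lambda d:np.degrees(np.arctan2(d[1],d[0]))
kU,kL=w((158,213),3,(220,40),.024),w((163,376),3,(220,40),.024)
nU,nL=w((470,219),3,(220,40),.004),w((463,374),3,(220,40),.004)
k=(kU+kL)/2;n=(nU+nL)/2;print(k,n,A(n-k),np.linalg.norm(n-k))
o=(430,90);th=lambda x:.048-.05*x
u1,u2=w((215,67),4,o,th(.195)),w((570,62),4,o,th(.11))
l1,l2=w((190,297),4,o,th(.195)),w((555,297),4,o,th(.11));tip=w((86,195),4,o,th(.22))
print(u1,u2,A(u2-u1),l1,l2,A(l2-l1),tip)
a=np.radians((A(u2-u1)+A(l2-l1))/2);u=np.array([np.cos(a),np.sin(a)]);nn=np.array([-u[1],u[0]])
c=((u1+l1)/2)[:2];lat=np.mean([(p[:2])@nn for p in (u1,u2,l1,l2)])
C=lat*nn+((tip[:2]@u)+.025)*u
print("a",np.degrees(a),"C",C,"latwedge k,n",(k[:2]-C)@nn,(n[:2]-C)@nn,"u of k,n",(k[:2]-C)@u,(n[:2]-C)@u)
E
```

```text
[0.5208 0.2084 0.024 ] [0.544  0.1116 0.004 ] -76.52587565910414 0.10152667912101333
[0.5912 0.0319 0.0383] [ 0.6091 -0.0406  0.0425] -76.13505830655461 [0.5431 0.0196 0.0383] [ 0.5621 -0.0585  0.0425] -76.338325255428 [0.559  0.0499 0.037 ]
a -76.23669178099131 C [0.5671 0.0262] latwedge k,n -0.0015319648852705728 -0.002034348298908757 u of k,n -0.18803676910766506 -0.08850077469234362
```

step_arm:
  plan:
    - {"grip": 0.57, "spin": -6.9, "slide": [0, 0, 0]}
    - {"grip": 0.57, "spin": -6.9, "slide": [0, 0, 0]}
    - {"grip": 0.57, "spin": -6.9, "slide": [0, 0, 0]}
    - {"grip": 0.57, "spin": -6.9, "slide": [0, 0, 0]}
    - {"grip": 0.57, "spin": -6.9, "slide": [0, 0, 0]}
    - {"grip": 0.57, "spin": -6.9, "slide": [0, 0, 0]}
    - {"grip": 0.57, "spin": -6.9, "slide": [0, 0, 0]}
    - {"grip": 0.57, "spin": -6.9, "slide": [0, 0, 0]}
    - {"grip": 0.57, "spin": -6.9, "slide": [0, 0, 0]}
    - {"grip": 0.57, "spin": -6.9, "slide": [0, 0, 0]}
    - {"grip": 0.57, "spin": -7, "slide": [0, 0, 0]}
    - {"grip": 0.57, "spin": -7, "slide": [0, 0, 0]}
    - {"grip": 0.57, "spin": -7, "slide": [0, 0, 0]}
    - {"grip": 0.57, "spin": 0, "slide": [0.021, 0, 0.016]}
    - {"grip": 0.57, "spin": 0, "slide": [0.021, 0, 0.016]}
    - {"grip": 0.57, "spin": 0, "slide": [0.021, 0, 0.016]}
    - {"grip": 0.57, "spin": 0, "slide": [0.021, 0, 0.016]}
    - {"grip": 0.57, "spin": 0, "slide": [0, 0, 0]}

```text
time_s: 8.43
ee_pos: [0.5177, 0.2368, 0.1993]
eef_rot: [-1.571, 0.001, 0.239]
force: [-1.8, -0.9, -1.1]
grip_width: 0.0203
```

step_arm:
  plan:
    - {"grip": 0.57, "spin": 0, "slide": [-0.004, 0.024, 0]}
    - {"grip": 0.57, "spin": 0, "slide": [0, 0.024, 0]}
    - {"grip": 0.57, "spin": 0, "slide": [0, 0.024, 0]}
    - {"grip": 0.57, "spin": 0, "slide": [0, 0.024, 0]}
    - {"grip": 0.57, "spin": 0, "slide": [0, 0.024, 0]}
    - {"grip": 0.57, "spin": 0, "slide": [0, 0.024, 0]}
    - {"grip": 0.57, "spin": 0, "slide": [0, 0.024, 0]}
    - {"grip": 0.57, "spin": 0, "slide": [0, 0.02, 0]}
    - {"grip": 0.57, "spin": 0, "slide": [0, 0.005, 0]}
    - {"grip": 0.57, "spin": 0, "slide": [0, 0, 0]}

```text
time_s: 9.27
ee_pos: [0.5112, 0.2328, 0.006]
eef_rot: [-1.571, 0.003, 0.238]
force: [0.3, -0.7, 0.8]
grip_width: 0.0203
```

```bash
python3 - <<'E'
from h import *
for n in ["scene","top"]: cv2.imwrite(f"pics/{n}5.png",cams.camera(n))
E
```

```text
(no output)
```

View pics/scene5.png

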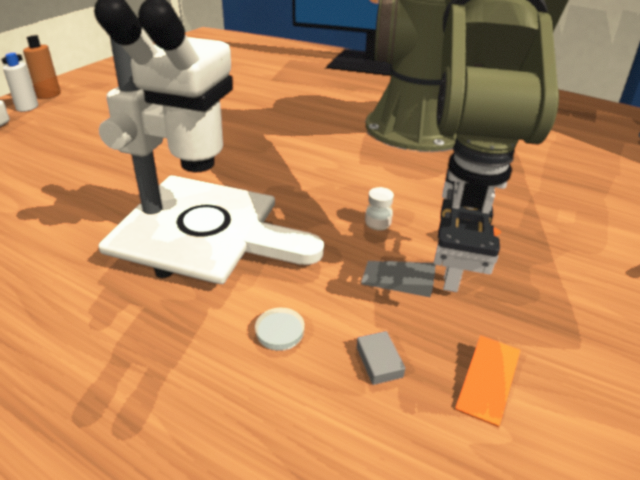

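View pics/top5.png

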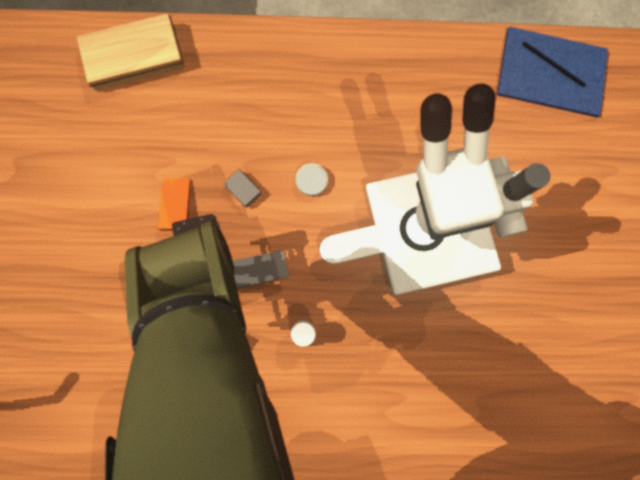

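step_arm:
  plan:
    - {"grip": 0.57, "spin": 0, "slide": [0.0035, 0, -0.004]}
    - {"grip": 0.57, "spin": 0, "slide": [0, 0, -0.004]}
    - {"grip": 0.57, "spin": 0, "slide": [0, 0, -0.003]}
    - {"grip": 0.57, "spin": 0, "slide": [0, 0, -0.003]}
    - {"grip": 0.57, "spin": 0, "slide": [0, 0, -0.003]}
    - {"grip": 0.57, "spin": 0, "slide": [0, 0, -0.003]}
    - {"grip": 0.57, "spin": 0, "slide": [0, 0, -0.004]}
    - {"grip": 0.57, "spin": 0, "slide": [0, 0, -0.004]}
    - {"grip": 0.57, "spin": 0, "slide": [0, 0, -0.004]}
    - {"grip": 0.57, "spin": 0, "slide": [0, 0, -0.004]}
    - {"grip": 0.57, "spin": 0, "slide": [0, 0, -0.004]}
    - {"grip": 0.57, "spin": 0, "slide": [0, 0, -0.004]}
    - {"grip": 0.57, "spin": 0, "slide": [0, 0, -0.004]}
    - {"grip": 0.57, "spin": 0, "slide": [0, 0, -0.004]}
    - {"grip": 0.57, "spin": 0, "slide": [0, 0, -0.004]}
    - {"grip": 0.57, "spin": 0, "slide": [0, 0, -0.004]}
    - {"grip": 0.57, "spin": 0, "slide": [0, 0, -0.004]}
    - {"grip": 0.57, "spin": 0, "slide": [0, 0, -0.004]}
    - {"grip": 0.57, "spin": 0, "slide": [0, 0, -0.004]}
    - {"grip": 0.57, "spin": 0, "slide": [0, 0, 0]}

```text
time_s: 11.03
ee_pos: [0.5321, 0.1632, 0.0074]
eef_rot: [-1.571, 0.0, 0.238]
force: [-0.3, 0.3, 0.1]
grip_width: 0.0202
```

```bash
python3 - <<'E'
from h import *
t=cams.camera("top"); cv2.imwrite("pics/top6.png",t)
cv2.imwrite("pics/tc6.png",cv2.resize(t[210:300,230:410],None,fx=4,fy=4,interpolation=cv2.INTER_CUBIC))
t=cams.camera("scene")
cv2.imwrite("pics/sc6.png",cv2.resize(t[200:330,230:450],None,fx=3.5,fy=3.5,interpolation=cv2.INTER_CUBIC))
E
```

```text
(no output)
```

View pics/tc6.png

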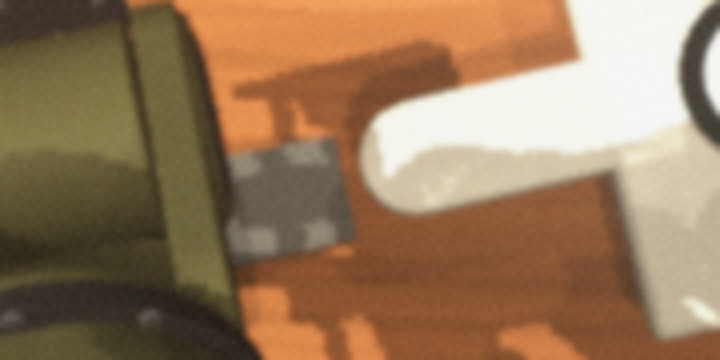

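View pics/sc6.png

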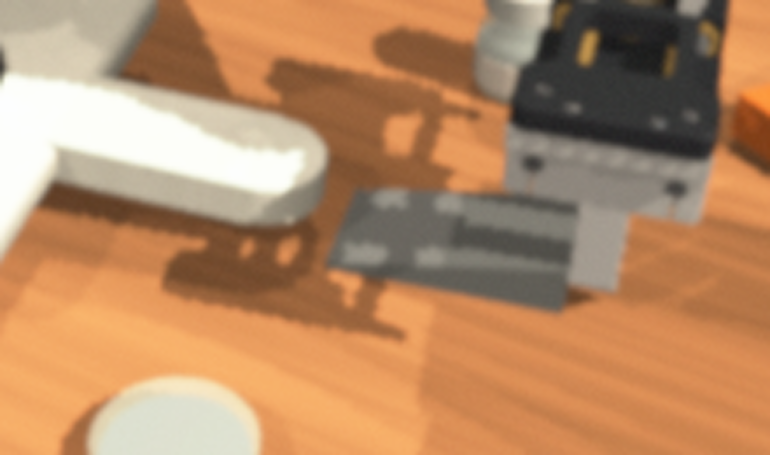

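```bash
python3 - <<'E'
from h import *
np.set_printoptions(precision=4,suppress=True)
f=lambda a:(230+(a[0]+.5)/4-.5,210+(a[1]+.5)/4-.5)
A=px2w("top",f((338,139)),.004);B=px2w("top",f((353,240)),.004);m=(A+B)/2
a=np.radians(-76.3);u=np.array([np.cos(a),np.sin(a)]);n=np.array([-u[1],u[0]])
d=A-B;print(A,B,np.degrees(np.arctan2(d[1],d[0]))-90)
for C in [(.5663,.027),(.5671,.0262)]:
  for p in (m[:2],np.array([.5321,.1632])): print((p-C)@u,(p-C)@n)
E
```

```text
[0.5794 0.0603 0.004 ] [0.5322 0.0529 0.004 ] -81.0124114861754
-0.031237249561304303 -0.0031655009139642844
-0.14042485473912358 -0.0009696244097822267
-0.03220395937415492 -0.0037532696931099297
-0.14139156455197419 -0.0015573931889278744
```

step_arm:
  plan:
    - {"grip": 0.57, "spin": 0, "slide": [0.0003, 0.001, -0.004]}
    - {"grip": 0.57, "spin": 0, "slide": [0.0003, 0, -0.004]}
    - {"grip": 0.57, "spin": 0, "slide": [0.0003, 0, -0.004]}
    - {"grip": 0.57, "spin": 0, "slide": [0.0003, 0, -0.004]}
    - {"grip": 0.57, "spin": 0, "slide": [0.0003, 0, -0.004]}
    - {"grip": 0.57, "spin": 0, "slide": [0.0003, 0, -0.004]}
    - {"grip": 0.57, "spin": 0, "slide": [0.0003, 0, -0.004]}
    - {"grip": 0.57, "spin": 0, "slide": [0.0003, 0, -0.004]}
    - {"grip": 0.57, "spin": 0, "slide": [0, 0, 0]}

```text
time_s: 11.88
ee_pos: [0.542, 0.1327, 0.0065]
eef_rot: [-1.571, -0.0, 0.238]
force: [0.5, -0.4, -0.7]
grip_width: 0.0205
```

```bash
python3 - <<'E'
from h import *
t=cams.camera("top"); cv2.imwrite("pics/top7.png",t)
cv2.imwrite("pics/tc7.png",cv2.resize(t[210:300,230:410],None,fx=4,fy=4,interpolation=cv2.INTER_CUBIC))
t=cams.camera("scene")
cv2.imwrite("pics/sc7.png",cv2.resize(t[200:330,230:450],None,fx=3.5,fy=3.5,interpolation=cv2.INTER_CUBIC))
E
```

```text
(no output)
```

View pics/tc7.png

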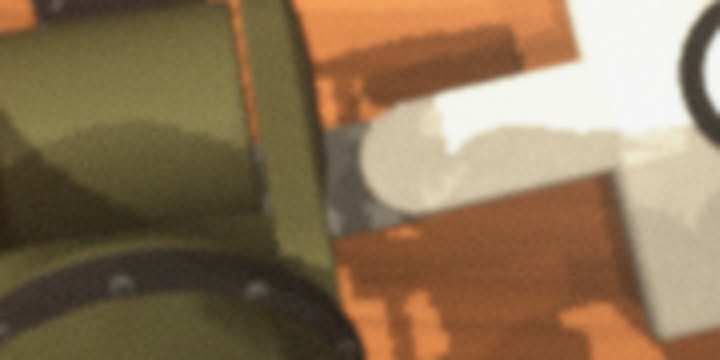

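View pics/sc7.png

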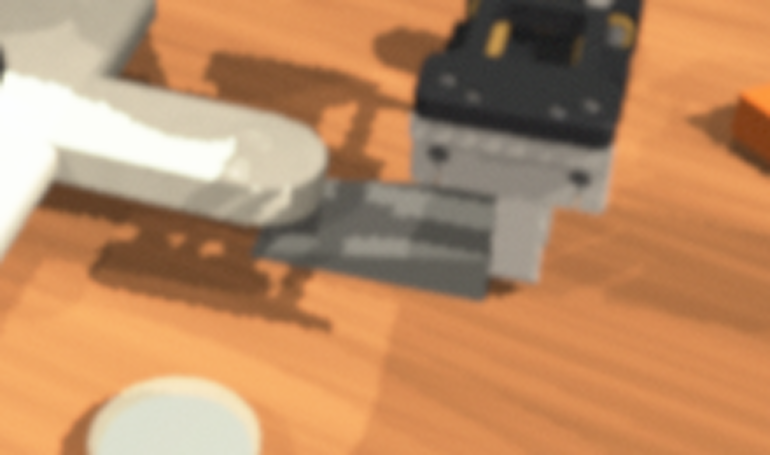

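step_arm:
  plan:
    - {"grip": 0.57, "spin": 0, "slide": [0, 0, -0.003]}
    - {"grip": 0.57, "spin": 0, "slide": [0, 0, -0.003]}
    - {"grip": 0.57, "spin": 0, "slide": [0, 0, -0.003]}
    - {"grip": 0.57, "spin": 0, "slide": [0, 0, -0.003]}
    - {"grip": 0.57, "spin": 0, "slide": [0, 0, -0.003]}
    - {"grip": 0.57, "spin": 0, "slide": [0, 0, -0.003]}
    - {"grip": 0.57, "spin": 0, "slide": [0, 0, -0.003]}
    - {"grip": 0.57, "spin": 0, "slide": [0, 0, -0.003]}
    - {"grip": 0.57, "spin": 0, "slide": [0, 0, 0]}

```text
time_s: 12.73
ee_pos: [0.5475, 0.11, 0.0065]
eef_rot: [-1.57, -0.0, 0.238]
force: [-0.4, 2.4, 0.6]
grip_width: 0.02
```

step_arm:
  plan:
    - {"grip": 0.57, "spin": 0, "slide": [0, 0, -0.003]}
    - {"grip": 0.57, "spin": 0, "slide": [0, 0, -0.003]}
    - {"grip": 0.57, "spin": 0, "slide": [0, 0, -0.003]}
    - {"grip": 0.57, "spin": 0, "slide": [0, 0, -0.003]}
    - {"grip": 0.57, "spin": 0, "slide": [0, 0, -0.003]}
    - {"grip": 0.57, "spin": 0, "slide": [0, 0, -0.003]}
    - {"grip": 0.57, "spin": 0, "slide": [0, 0, -0.003]}
    - {"grip": 0.57, "spin": 0, "slide": [0, 0, 0]}

```text
time_s: 13.4
ee_pos: [0.5524, 0.0896, 0.0065]
eef_rot: [-1.571, 0.0, 0.238]
force: [-1.6, 2.6, 0.6]
grip_width: 0.0201
```

```bash
python3 - <<'E'
from h import *
t=cams.camera("scene")
cv2.imwrite("pics/sc8.png",cv2.resize(t[200:330,230:450],None,fx=3.5,fy=3.5,interpolation=cv2.INTER_CUBIC))
E
```

```text
(no output)
```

View pics/sc8.png

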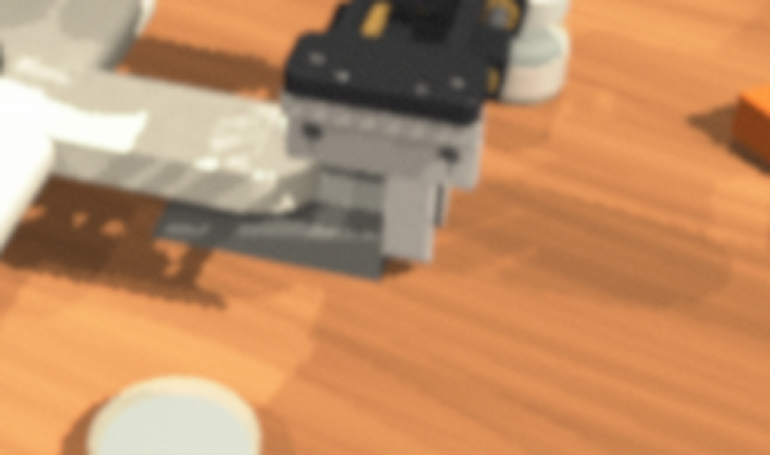

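step_arm:
  plan:
    - {"grip": 0.57, "spin": 0, "slide": [0, 0, -0.002]}
    - {"grip": 0.57, "spin": 0, "slide": [0, 0, -0.002]}
    - {"grip": 0.57, "spin": 0, "slide": [0, 0, -0.002]}
    - {"grip": 0.57, "spin": 0, "slide": [0, 0, -0.002]}
    - {"grip": 0.57, "spin": 0, "slide": [0, 0, -0.002]}
    - {"grip": 0.57, "spin": 0, "slide": [0, 0, -0.001]}

```text
time_s: 13.95
ee_pos: [0.5549, 0.0794, 0.0065]
eef_rot: [-1.57, 0.0, 0.238]
force: [-1.4, 6.3, 2.0]
grip_width: 0.0203
```

step_arm:
  plan:
    - {"grip": 0.57, "spin": 0, "slide": [0, 0, -0.001]}
    - {"grip": 0.57, "spin": 0, "slide": [0, 0, 0]}

```text
time_s: 14.12
ee_pos: [0.5551, 0.0783, 0.0065]
eef_rot: [-1.57, 0.0, 0.238]
force: [-0.6, 5.4, 1.0]
grip_width: 0.0206
```

step_arm:
  plan:
    - {"grip": 0.57, "spin": 0, "slide": [0, 0, -0.001]}
    - {"grip": 0.57, "spin": 0, "slide": [0, 0, 0]}

```text
time_s: 14.28
ee_pos: [0.5554, 0.0774, 0.0065]
eef_rot: [-1.57, 0.0, 0.238]
force: [-1.6, 5.8, 1.1]
grip_width: 0.0201
```

```bash
python3 - <<'E'
from h import *
t=cams.camera("scene")
cv2.imwrite("pics/sc9.png",t)
cv2.imwrite("pics/sc9c.png",cv2.resize(t[200:330,230:450],None,fx=3.5,fy=3.5,interpolation=cv2.INTER_CUBIC))
E
```

```text
(no output)
```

View pics/sc9c.png

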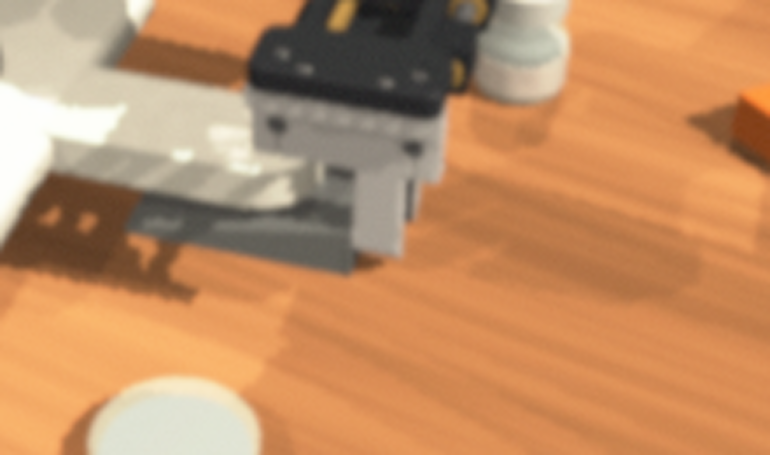

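step_arm:
  plan:
    - {"grip": 0.57, "spin": 0, "slide": [0, 0, -0.001]}
    - {"grip": 0.57, "spin": 0, "slide": [0, 0, 0]}

```text
time_s: 14.5
ee_pos: [0.5556, 0.0765, 0.0065]
eef_rot: [-1.57, 0.0, 0.238]
force: [-1.4, 5.5, 1.1]
grip_width: 0.0205
```

step_arm:
  plan:
    - {"grip": 0.57, "spin": 0, "slide": [0, 0, -0.001]}
    - {"grip": 0.57, "spin": 0, "slide": [0, 0, 0]}

```text
time_s: 14.67
ee_pos: [0.5558, 0.0755, 0.0065]
eef_rot: [-1.57, 0.0, 0.238]
force: [-1.6, 5.3, 0.7]
grip_width: 0.0201
```

step_arm:
  plan:
    - {"grip": 0.57, "spin": 0, "slide": [0, 0, -0.001]}
    - {"grip": 0.57, "spin": 0, "slide": [0, 0, 0]}

```text
time_s: 14.83
ee_pos: [0.5561, 0.0745, 0.0065]
eef_rot: [-1.57, 0.0, 0.238]
force: [-0.8, 5.8, 1.5]
grip_width: 0.0201
```

step_arm:
  plan:
    - {"grip": 0.57, "spin": 0, "slide": [0, 0, -0.001]}
    - {"grip": 0.57, "spin": 0, "slide": [0, 0, 0]}

```text
time_s: 15.0
ee_pos: [0.5563, 0.0736, 0.0065]
eef_rot: [-1.57, 0.0, 0.238]
force: [-1.4, 5.2, 0.7]
grip_width: 0.0202
```

step_arm:
  plan:
    - {"grip": 0.57, "spin": 0, "slide": [0, 0, -0.001]}
    - {"grip": 0.57, "spin": 0, "slide": [0, 0, 0]}

```text
time_s: 15.17
ee_pos: [0.5565, 0.0726, 0.0065]
eef_rot: [-1.57, 0.0, 0.238]
force: [-1.5, 4.4, 2.4]
grip_width: 0.0204
```

step_arm:
  plan:
    - {"grip": 0.57, "spin": 0, "slide": [0, 0, -0.0005]}
    - {"grip": 0.57, "spin": 0, "slide": [0, 0, 0]}

```text
time_s: 15.33
ee_pos: [0.5566, 0.0722, 0.0065]
eef_rot: [-1.57, 0.0, 0.238]
force: [-1.4, 6.0, 1.4]
grip_width: 0.0204
```

step_arm:
  plan:
    - {"grip": 0.57, "spin": 0, "slide": [0, 0, -0.0005]}
    - {"grip": 0.57, "spin": 0, "slide": [0, 0, 0]}

```text
time_s: 15.5
ee_pos: [0.5567, 0.0717, 0.0065]
eef_rot: [-1.57, 0.0, 0.238]
force: [-1.9, 6.6, 1.2]
grip_width: 0.0203
```

step_arm:
  plan:
    - {"grip": 0.57, "spin": 0, "slide": [0, 0, -0.0005]}
    - {"grip": 0.57, "spin": 0, "slide": [0, 0, 0]}

```text
time_s: 15.67
ee_pos: [0.5569, 0.0712, 0.0064]
eef_rot: [-1.57, 0.0, 0.238]
force: [-1.6, 5.7, 2.2]
grip_width: 0.0203
```

step_arm:
  plan:
    - {"grip": 0.57, "spin": 0, "slide": [0, 0, -0.0005]}
    - {"grip": 0.57, "spin": 0, "slide": [0, 0, 0]}

```text
time_s: 15.83
ee_pos: [0.557, 0.0709, 0.0065]
eef_rot: [-1.57, 0.0, 0.238]
force: [-1.8, 7.6, 0.6]
grip_width: 0.0204
```

```bash
python3 - <<'E'
from h import *
t=cams.camera("scene");cv2.imwrite("pics/sc10.png",t)
tt=cams.camera("top");cv2.imwrite("pics/tp10.png",tt)
G=lambda i:cv2.cvtColor(i,cv2.COLOR_BGR2GRAY).astype(np.float32)
# track head features by LK between images
def track(a,b,roi):
    m=np.zeros(a.shape[:2],np.uint8);x0,y0,x1,y1=roi;m[y0:y1,x0:x1]=255
    p=cv2.goodFeaturesToTrack(G(a).astype(np.uint8),30,.05,5,mask=m)
    q,s,e=cv2.calcOpticalFlowPyrLK(G(a).astype(np.uint8),G(b).astype(np.uint8),p,None,winSize=(21,21))
    d=(q-p)[s[:,0]==1].reshape(-1,2);return np.median(d,0),len(d)
s0=cv2.imread("pics/scene0.png");s9=cv2.imread("pics/sc9.png")
for n,b in (("5",cv2.imread("pics/scene5.png")),("9",s9),("10",t)): print(n,track(s0,b,(95,0,235,110)))
t0=cv2.imread("pics/top0.png")
for n in ("5","6","7"): print("top",n,track(t0,cv2.imread(f"pics/top{n}.png"),(415,80,550,210)))
print(track(t0,tt,(415,80,550,210)))
# predicted shift for level
C=np.array([.5667,.0266]);u=np.array([.2368,-.9716]);O=C+.195*u
def rock(P,a): # rotate stand: toe down by a from level
    d=np.array(P[:2])-O;x=d@u;y=d@np.array([-u[1],u[0]]);z=P[2]
    x2=x*np.cos(a)-z*np.sin(a);z2=x*np.sin(a)+z*np.cos(a);return np.append(O+x2*u+y*np.array([-u[1],u[0]]),z2)
for cam,h in (("scene",.33),("top",.36)):
    P=np.append(O+.05*u,h);print(cam,w2px(cam,P)-w2px(cam,rock(P,.05)))
E
```

```text
5 (array([ 0.14190674, -0.05434036], dtype=float32), 30)
9 (array([-7.8885117, -1.9713783], dtype=float32), 26)
10 (array([-9.090233, -2.230608], dtype=float32), 26)
top 5 (array([ 0.03907776, -0.4118042 ], dtype=float32), 30)
top 6 (array([ 0.04438782, -0.41184998], dtype=float32), 30)
top 7 (array([ 0.04191589, -0.40081787], dtype=float32), 30)
(array([11.570587 , -3.1592255], dtype=float32), 30)
scene [-10.76978769   1.35369953]
top [13.71413368 -2.70107386]
```

step_arm:
  plan:
    - {"grip": 0.57, "spin": 0, "slide": [0, 0, -0.0005]}
    - {"grip": 0.57, "spin": 0, "slide": [0, 0, 0]}

```text
time_s: 16.1
ee_pos: [0.557, 0.0707, 0.0065]
eef_rot: [-1.57, 0.0, 0.238]
force: [-2.0, 9.9, 1.4]
grip_width: 0.0202
```

step_arm:
  plan:
    - {"grip": 0.57, "spin": 0, "slide": [0, 0, -0.0005]}
    - {"grip": 0.57, "spin": 0, "slide": [0, 0, 0]}

```text
time_s: 16.27
ee_pos: [0.5571, 0.0705, 0.0065]
eef_rot: [-1.569, 0.0, 0.238]
force: [-3.2, 11.4, 1.7]
grip_width: 0.0204
```

```bash
cat >> h.py <<'E'
G=lambda i:cv2.cvtColor(i,cv2.COLOR_BGR2GRAY)
def track(a,b,roi):
    m=np.zeros(a.shape[:2],np.uint8);x0,y0,x1,y1=roi;m[y0:y1,x0:x1]=255
    p=cv2.goodFeaturesToTrack(G(a),30,.05,5,mask=m)
    q,s,e=cv2.calcOpticalFlowPyrLK(G(a),G(b),p,None,winSize=(21,21))
    d=(q-p)[s[:,0]==1].reshape(-1,2);return np.median(d,0)
def rocks(tag):
    t=cams.camera("scene");cv2.imwrite(f"pics/s_{tag}.png",t);tt=cams.camera("top");cv2.imwrite(f"pics/t_{tag}.png",tt)
    print(track(cv2.imread("pics/scene0.png"),t,(95,0,235,110)),track(cv2.imread("pics/top5.png"),tt,(415,80,550,210)),
      "vs10",track(cv2.imread("pics/sc10.png"),t,(85,0,225,110)),track(cv2.imread("pics/tp10.png"),tt,(425,77,560,210)))
E
python3 -c "
from h import *
rocks('11')"
```

```text
[-9.07798   -2.2290192] [11.679169  -2.9933472] vs10 [-0.00135803  0.00055313] [ 0.00154114 -0.00904846]
```

step_arm:
  plan:
    - {"grip": 0.57, "spin": 0, "slide": [0, 0, 0.003]}
    - {"grip": 0.57, "spin": 0, "slide": [0, 0, 0.006]}
    - {"grip": 0.57, "spin": 0, "slide": [0, 0, 0.012]}
    - {"grip": 0.57, "spin": 0, "slide": [0, -0.01, 0.01]}
    - {"grip": 1, "spin": 0, "slide": [0, -0.025, 0.01]}
    - {"grip": 1, "spin": 0, "slide": [0, -0.025, 0.01]}
    - {"grip": 1, "spin": 0, "slide": [0, -0.03, 0.01]}
    - {"grip": 1, "spin": 0, "slide": [0, -0.03, 0.02]}
    - {"grip": 1, "spin": 0, "slide": [0, -0.03, 0.02]}
    - {"grip": 1, "spin": 0, "slide": [0, -0.03, 0.02]}
    - {"grip": 1, "spin": 0, "slide": [0, 0, 0.02]}
    - {"grip": 1, "spin": 0, "slide": [0, 0, 0]}

```text
time_s: 17.37
ee_pos: [0.5235, 0.2098, 0.1891]
eef_rot: [-1.57, -0.004, 0.241]
force: [0.4, 0.2, -1.2]
grip_width: 0.0003
```

```bash
python3 - <<'E'
from h import *
rocks('12')
t=cv2.imread("pics/t_12.png");s=cv2.imread("pics/s_12.png")
cv2.imwrite("pics/t12c.png",cv2.resize(t[210:300,270:430],None,fx=5,fy=5,interpolation=cv2.INTER_CUBIC))
cv2.imwrite("pics/s12c.png",cv2.resize(s[200:330,230:430],None,fx=4,fy=4,interpolation=cv2.INTER_CUBIC))
E
```

```text
[-9.147034  -2.1227226] [11.894806  -2.9959412] vs10 [-0.10734558  0.12722969] [ 0.01846313 -0.06930161]
```

View pics/t12c.png

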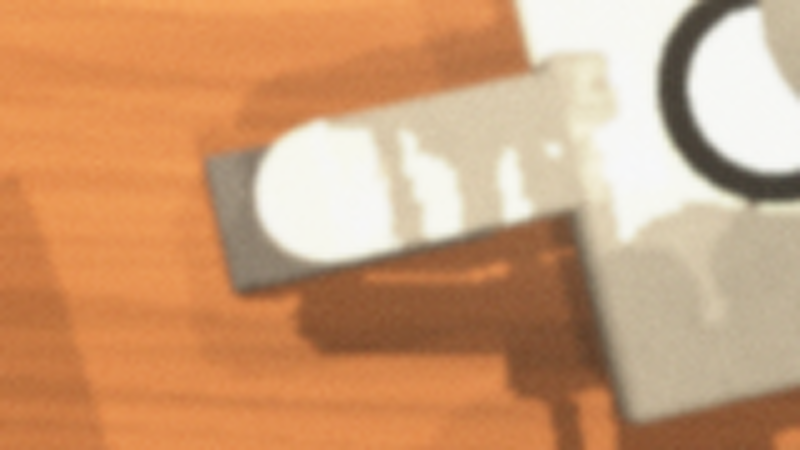

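View pics/s12c.png

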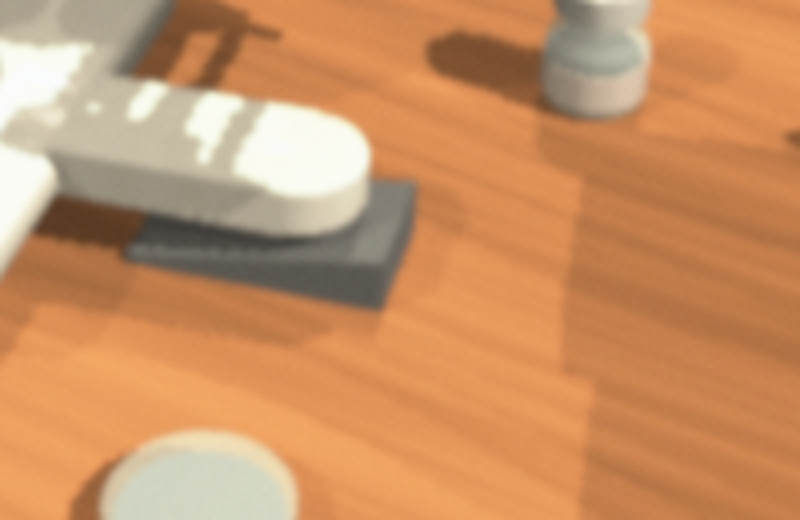

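```bash
python3 - <<'E'
from h import *
np.set_printoptions(precision=4,suppress=True)
f=lambda a,z:px2w("top",(270+(a[0]+.5)/5-.5,210+(a[1]+.5)/5-.5),z)[:2]
a=np.radians(-76.3);u=np.array([np.cos(a),np.sin(a)]);n=np.array([-u[1],u[0]])
k=(f((209,157),.024)+f((242,294),.024))/2
up=f((330,120),.048);lo=f((345,263),.048);up2=f((530,72),.048);lo2=f((570,212),.048);tip=f((254,190),.048)
d=up2-up;e=lo2-lo;print(np.degrees(np.arctan2(d[1],d[0])),np.degrees(np.arctan2(e[1],e[0])))
lat=np.mean([p@n for p in(up,lo,up2,lo2)])
# tip point: circle extreme, centre cx: tip y max = Cy+.025
s=(tip[1]-.025-lat*n[1])/u[1];C=lat*n+s*u
print("C",C,"k rel",(k-C)@u,(k-C)@n)
p=np.array([.5235,.2098]);tgt=C
for C_ in (C,[.5673,.0243]): print(tf(np.append(np.array(C_)-p,0),.241))
E
```

```text
-75.52541454811418 -76.49788287900657
C [0.5665 0.0251] k rel -0.03555895976084627 -0.0004024083368294164
[-0.0023 -0.     -0.1896]
[-0.0017 -0.     -0.1906]
```

step_arm:
  plan:
    - {"grip": 1, "spin": 0, "slide": [-0.002, 0, -0.0238]}
    - {"grip": 1, "spin": 0, "slide": [0, 0, -0.0238]}
    - {"grip": 1, "spin": 0, "slide": [0, 0, -0.0238]}
    - {"grip": 1, "spin": 0, "slide": [0, 0, -0.0238]}
    - {"grip": 1, "spin": 0, "slide": [0, 0, -0.0238]}
    - {"grip": 1, "spin": 0, "slide": [0, 0, -0.0238]}
    - {"grip": 1, "spin": 0, "slide": [0, 0, -0.0238]}
    - {"grip": 1, "spin": 0, "slide": [0, 0, -0.0238]}
    - {"grip": 1, "spin": 0, "slide": [0, 0, 0]}
    - {"grip": 1, "spin": 0, "slide": [0, 0.03, 0]}
    - {"grip": 1, "spin": 0, "slide": [0, 0.03, 0]}
    - {"grip": 1, "spin": 0, "slide": [0, 0.03, 0]}
    - {"grip": 1, "spin": 0, "slide": [0, 0.03, 0]}
    - {"grip": 1, "spin": 0, "slide": [0, 0, 0]}

```text
time_s: 18.63
ee_pos: [0.5637, 0.0207, 0.0607]
eef_rot: [-1.568, 0.009, 0.238]
force: [-0.2, 0.2, -0.8]
grip_width: 0.0002
```

```bash
python3 - <<'E'
from h import *
s=cams.camera("scene")
cv2.imwrite("pics/s13c.png",cv2.resize(s[150:320,180:400],None,fx=3.5,fy=3.5,interpolation=cv2.INTER_CUBIC))
E
```

```text
(no output)
```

View pics/s13c.png

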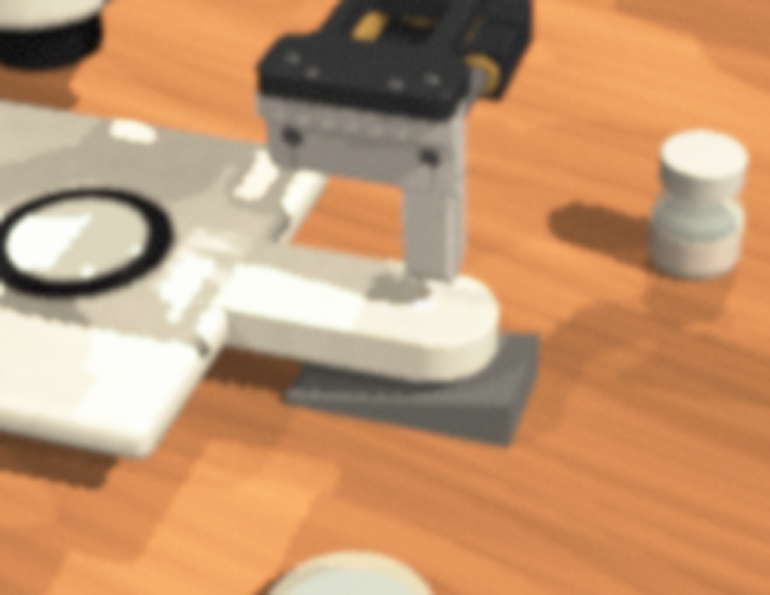

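step_arm:
  plan:
    - {"grip": 1, "spin": 0, "slide": [0.0042, 0, 0.0034]}
    - {"grip": 1, "spin": 0, "slide": [0, 0, 0]}
    - {"grip": 1, "spin": 0, "slide": [0, 0.003, 0]}
    - {"grip": 1, "spin": 0, "slide": [0, 0.003, 0]}
    - {"grip": 1, "spin": 0, "slide": [0, 0.002, 0]}
    - {"grip": 1, "spin": 0, "slide": [0, 0.002, 0]}
    - {"grip": 1, "spin": 0, "slide": [0, 0, 0]}

```text
time_s: 19.27
ee_pos: [0.5702, 0.0251, 0.0562]
eef_rot: [-1.571, 0.0, 0.238]
force: [-0.5, -0.2, -0.4]
grip_width: 0.0005
```

step_arm:
  plan:
    - {"grip": 1, "spin": 0, "slide": [-0.003, 0.002, 0]}
    - {"grip": 1, "spin": 0, "slide": [0, 0.002, 0]}
    - {"grip": 1, "spin": 0, "slide": [0, 0.002, 0]}
    - {"grip": 1, "spin": 0, "slide": [0, 0.001, 0]}
    - {"grip": 1, "spin": 0, "slide": [0, 0, 0]}

```text
time_s: 19.68
ee_pos: [0.5673, 0.0244, 0.0491]
eef_rot: [-1.571, 0.0, 0.238]
force: [0.4, -0.4, -0.3]
grip_width: 0.0004
```

step_arm:
  plan:
    - {"grip": 1, "spin": 0, "slide": [0, 0.001, 0]}
    - {"grip": 1, "spin": 0, "slide": [0, 0, 0]}

```text
time_s: 19.85
ee_pos: [0.5675, 0.0244, 0.0484]
eef_rot: [-1.571, -0.0, 0.238]
force: [-0.1, -0.3, 0.6]
grip_width: 0.0001
```

step_arm:
  plan:
    - {"grip": 1, "spin": 0, "slide": [0, 0.001, 0]}
    - {"grip": 1, "spin": 0, "slide": [0, 0, 0]}

```text
time_s: 20.02
ee_pos: [0.5676, 0.0244, 0.0482]
eef_rot: [-1.571, -0.0, 0.238]
force: [-4.0, -0.6, 8.5]
grip_width: -0.0001
```

step_arm:
  plan:
    - {"grip": 1, "spin": 0, "slide": [0, 0.0005, 0]}
    - {"grip": 1, "spin": 0, "slide": [0, 0.0005, 0]}
    - {"grip": 1, "spin": 0, "slide": [0, 0, 0]}
    - {"grip": 1, "spin": 0, "slide": [0, 0, 0]}
    - {"grip": 1, "spin": 0, "slide": [0, 0, 0]}
    - {"grip": 1, "spin": 0, "slide": [0, 0, 0]}
    - {"grip": 1, "spin": 0, "slide": [0, 0, 0]}
    - {"grip": 1, "spin": 0, "slide": [0, 0, 0]}

```text
time_s: 20.68
ee_pos: [0.5676, 0.0245, 0.048]
eef_rot: [-1.571, -0.001, 0.238]
force: [-8.4, -0.0, 17.6]
grip_width: 0.0004
```

```bash
python3 -c "
from h import *
rocks('14')"
```

```text
[-9.5047    -1.8160686] [11.515198  -2.9273987] vs10 [0.19845963 0.05758667] [-0.23484802  0.0353508 ]
```

step_arm:
  plan:
    - {"grip": 1, "spin": 0, "slide": [0, -0.002, 0]}
    - {"grip": 1, "spin": 0, "slide": [0, -0.004, 0]}
    - {"grip": 1, "spin": 0, "slide": [0, -0.015, 0]}
    - {"grip": 1, "spin": 0, "slide": [0, -0.03, 0]}
    - {"grip": 1, "spin": 0, "slide": [0, -0.03, 0]}
    - {"grip": 1, "spin": 0, "slide": [0, -0.03, 0]}
    - {"grip": 1, "spin": 0, "slide": [0, -0.02, 0]}
    - {"grip": 1, "spin": 0, "slide": [0, 0, 0.03]}
    - {"grip": 1, "spin": 0, "slide": [0, 0, 0.03]}
    - {"grip": 1, "spin": 0, "slide": [0, 0, 0.03]}
    - {"grip": 1, "spin": 0, "slide": [0, 0, 0.03]}
    - {"grip": 1, "spin": 0, "slide": [0, 0, 0.03]}
    - {"grip": 1, "spin": 0, "slide": [0, 0, 0.03]}
    - {"grip": 1, "spin": 0, "slide": [0, 0, 0]}
    - {"grip": 1, "spin": 0, "slide": [0, 0, 0]}

```text
time_s: 22.03
ee_pos: [0.5246, 0.2004, 0.1775]
eef_rot: [-1.571, 0.0, 0.241]
force: [0.5, -0.4, -0.6]
grip_width: 0.0003
```

```bash
python3 - <<'E'
from h import *
rocks('15')
s=cv2.imread("pics/s_15.png");t=cv2.imread("pics/t_15.png")
print("toe vs 12 (top, scene)",track(cv2.imread("pics/t_12.png"),t,(305,225,345,275)),track(cv2.imread("pics/s_12.png"),s,(240,220,340,285)))
for n,r in (("dish",(290,160,335,200)),("jar",(288,318,320,350)),("block",(220,165,268,210))): print(n,track(cv2.imread("pics/top0.png"),t,r))
cv2.imwrite("pics/s15c.png",cv2.resize(s[150:350,180:440],None,fx=3,fy=3,interpolation=cv2.INTER_CUBIC))
E
```

```text
[-9.165329  -2.1187687] [11.936676 -2.937729] vs10 [-0.10224533  0.11143303] [ 0.02278137 -0.08337402]
toe vs 12 (top, scene) [-0.04626465 -0.0358429 ] [0.566185   0.21977997]
dish [ 0.24475098 -0.4809723 ]
jar [ 1.2896118 -0.5105896]
block [-33.2957    15.588867]
```

View pics/s15c.png

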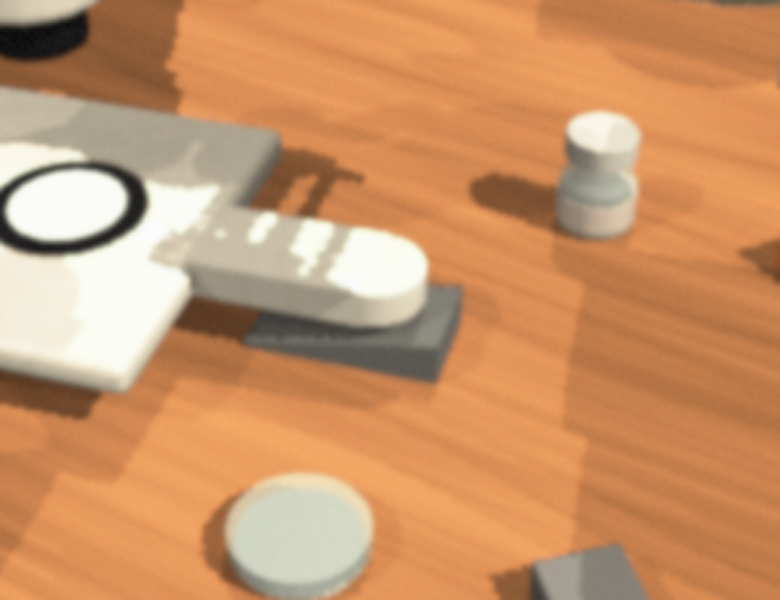

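View pics/t_15.png

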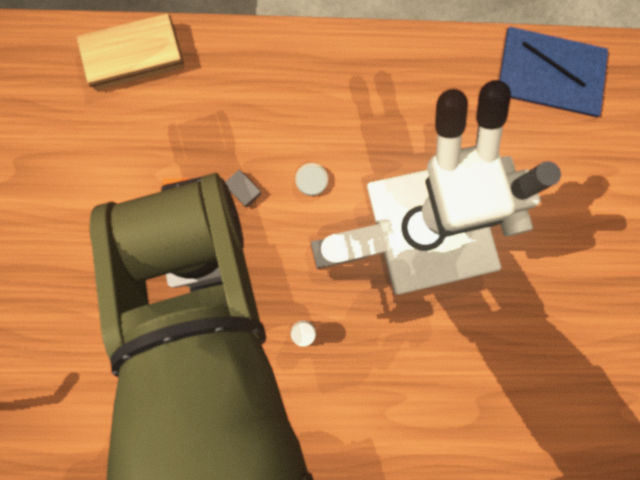

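```bash
python3 -c "
from station import hand_in
print(hand_in())"
```

```text
the job is handed in; nothing more can be done
None
```

The wedge is under the short foot, the stand sits level, and the press check held. I handed the job in at about 22 s.

**What I did:** I pushed the grey wedge sideways into line with the toe, then pushed it thin end first under the foot from behind. The rocking stopped and the push force climbed from about 6 N to 12 N, so I stopped there. After backing off I pressed the top of the toe with closed fingertips at about 17.6 N and retreated.

**Last checks:**
- **Level:** the fingertips met the toe at 48.2 mm and went down only 0.2 mm under load, against 48 mm expected when level. Picture tracking showed the stand at the same angle before and after the press, to within about 0.1 px. During the press it shifted about 0.2–0.35 px, which I took as noise or slight give.
- **Wedge position:** the wedge is centred under the toe to within about 1 mm. The top camera put it about 5 mm further in than the nominal 70 mm mark. I put this down to picture-reading error, because the force rise and the toe height both agree with level.
- **Bystanders:** the dish and jar are where they started. In the last top picture the block also looks unmoved. The automatic tracking disagreed, at over 30 px for the block and about 1.3 px for the jar. The arm partly hid the block, and I took the jar's shift as lighting.

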